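# Thread a curved lock-out hook into a guard interlock

## Robot

A 7-joint arm with a two-finger parallel gripper is mounted at the origin on a cart in front of the work surface, level with it; the furniture and walls round the work are solid. World frame = base frame: x ahead of the robot, y to its left, z up, the work surface at z = 0. Lengths are in mm, angles in rad, forces in N, time in s.
With the tool pointing down it reaches from about 350 to 900 mm from the base axis. Payload 7.2 kg.
Tool frame: the origin (TCP) lies midway between the tips of the shut fingers; the grasp point (between the pads) lies 19 mm behind it; z points along the fingers, y is the direction in which the jaws open and shut (so a half turn about z gives the same grasp; the last joint's range is limited). The gripper opens to 88 mm and grips with 3 to 60 N. Pads are 20 mm wide; open, the fingers measure 115 mm over their backs; the gripper's body (75 mm by 178 mm) begins 61 mm behind the grasp point.
Start: joints at [1.083, 0.411, -0.013, 1.596, 0.006, 1.134, -0.082], TCP at [254.725, -570.74, 222.653] pointing down, gripper open.
Joint ranges: [-2.95, 2.95], [-0.29, 1.99], [-1.47, 1.44], [0.14, 2.54], [-1.03, 4.17], [0.13, 1.85], [-2.86, 2.86]. Speed limits (rad/s): [2.39, 2.39, 3.01, 3.01, 3.14, 3.14, 3.14].

## Interface

Orientations are given as a rotation vector (axis times angle).
In Python, from rig import manip, vision, job gives the robot as it stands.
- The arm moves only by the tool play_rows, never from a script. Its argument "motion" is a list that holds one entry, the list of rows, each a list of 7 numbers: the shift along the world's x, y, z in cm, then the turn, a rotation vector about the world's x, y, z in degrees, then the opening, from -1 (shut) to 1 (fully open), so that 0 is half open. A call has 1 to 5 rows; each row is the pose to reach, as a shift and turn from the pose commanded when the call began; what a row does not reach only later rows make up. A row lasts 1/12 s, in which the tool goes at most 41.7 mm and 7.16 degrees, less where a joint would pass 70% of its speed; a pose out of reach is approached as far as the arm can. A call with a gripper value outside its range is refused whole. The fingers move at their own pace and stop on an object; the grip force is fixed at half the most. Time passes only in rows, so rows that repeat a pose let the fingers close. It gives the time, the measured TCP pose, the force and the opening at its end, in the units of the state.
- manip.read_state(): the state, without advancing time (a new reading comes with each control period).
- vision.read_camera(name): name is "side" or "top" or "wrist"; returns (picture, depth): 384x512x3 uint8, red, green, blue; 384x512 float32, mm along the optical axis (not along the pixel's ray), 0 where there is no reading.
- vision.calibration(name): a dict with "fx", "fy", "cx", "cy" (pixels), "k1" (the pictures are not rectified: a ray, as slopes to the right and down, at radius r is drawn at 1 + k1 r^2 times it, then the intrinsics apply), "rvec" (rotation vector, rad) and "tvec" (3), from world to camera coordinates, as OpenCV has them. Camera axes: x right, y down, z forward; pixel columns grow to the right and rows downward; lengths in mm; the calibration is good to about 2 mm. A picture is of the moment at which its call begins: read the wrist's pose just before it. calibration takes no time and is no camera call; for the wrist camera it gives the pose at the moment of the call.
- job.job_done(): hands the job in, once; it reports no verdict.
The state is a dict: "time": time; "qpos": joint angles; "dq": joint speeds; "joint_torque": joint torques, N m; "position": TCP position; "orientation": TCP orientation; "wrist_force": force on the tool from outside, world axes, zero at the start; "torque": the same for the moment, N m; "gripper_width": finger opening in mm.
Only numpy, scipy, OpenCV 4.12 (cv2) and the standard library are available. Lean on these libraries where they do the work, as an engineer would, in place of code of your own. Each camera call takes 0.05 s, during which the arm holds its last target. There are 200 camera calls.

## Task

Take the curved lock-out hook by its red handle, pass its arc through the steel eye of the interlock station and swing it on round until its tip presses firmly on the yellow plunger inside the housing: lean on it with about 8 N for a moment. Go by feel, never pressing hook and station together with more than 15 N, then let go and leave the hook standing on its foot, through the eye, with its tip at the plunger. Do not disturb the bottle, the bearing or the tape roll.

Things in the scene. Friction and masses are not known exactly. Their poses are not given: they have to be found in the camera images.
- station: Interlock station fixed to the bench: aluminium plate, 6 mm thick (x -12..84, y -24..60 mm), with an upright steel eye clamped in a slot and a grey housing with red roof (top at z 46 mm). Origin on the bench straight below the middle of the slot, z up. The hook passes the eye along +x, then bends towards +y; its foot stays on the bench, at x below -12 mm, where nothing stands.
- eye (a point): Middle of the eye's slot, 30 mm above the bench. The eye, a ring of 8 mm round bar (11 mm hole, axis along the station's x, 1.5 mm play round the hook's bar, top at z = 43.6 mm), is clamped up to 5 mm to either side of this point along the station's y; how far is not measured, feel or look for it. It does not give.
- eye_arc_centre (a point): Centre of the nominal path: 60 mm from eye along the station's +y (the true centre is off by as much as the eye is). The path is a level circle of 60 mm radius, counter-clockwise from above, through the eye and, from 41 degrees past it, into the open mouth of the housing (22 x 22 mm inside; room for the eye's offset).
- hook_handle (a point): Centre of the hook's red handle, 14 mm thick (x), 36 wide (y), 48 high, 80 mm above the underside. Hook: one rigid piece, about 0.22 kg, standing on a round foot of 36 mm with a post up to the handle. Axes are the hook's: a level arc of 8 mm round bar leaves the post, 30 mm above the underside, along +x and bends towards +y (radius 60 mm, 112 degrees).
- hook_tip (a point): Extreme point of the hook's rounded tip: on the arc, 116 degrees from the post, 30 mm above the underside of the foot.
- hook_arc_centre (a point): Centre of the hook's arc: 60 mm from the post along the hook's +y, 30 mm above the underside of the foot.
- threadlock_mid (a point): Bystander: small red bottle with white nozzle, 30 mm wide, 92 mm high, upright; point half-way up.
- bearing_mid (a point): Bystander: ball bearing lying flat, 62 mm across, 16 mm high; point half-way up.
- tape_roll_mid (a point): Bystander: black tape roll lying flat, 62 mm across, 19 mm high; point half-way up.
- plunger_zone (a point): Middle of the zone in the housing where the yellow plunger (19 mm disc, facing the arriving tip) may stand, 56 degrees past the eye. Its place is not measured: the tip meets it between 46 and 66 degrees. It gives under about 3 N, then 2.5 N more per mm; the end of its travel is 10 mm in. Let go, it springs back to about 1 mm and may push the hook back 1 to 3 mm, which is fine.
Mind the look-alikes: they are no part of the job. What is shaped like the part that bears hook_handle but orange is not meant.

How it is judged (in metres and radians):
On the way, in this order (a step that is already met when the one before it is completed fails the run):
1. the hook's arc is threaded through the eye: tip at least 20 mm past it, not yet pressing on the plunger (x of hook_tip in the frame of station above 0.02 m and distance between hook_arc_centre and eye_arc_centre below 0.013 m and contact force between hook and plunger_c0 below 1 N), for 0.1 s.
2. the hook's tip presses on the plunger with at least 5 N (contact force between hook and plunger_c0 above 5 N and distance between hook_arc_centre and eye_arc_centre below 0.013 m), for 0.3 s.
At the end, for the whole second after the job is handed in: The hook stands upright (within 0.08 rad) on its foot on the bench, its arc through the eye (arc centres within 13 mm, tip more than 35 mm past the eye along the station's x), its tip at the plunger (within 14 mm of the middle of the plunger's 4 mm thick disc) (x of hook_tip in the frame of station above 0.035 m and distance between hook_arc_centre and eye_arc_centre below 0.013 m and distance between hook_tip and plunger_c0 below 0.014 m and angle between hook_handle's own z axis and vertical below 0.08 rad and height (world z) of hook_handle below 0.084 m); the robot touches nothing.
It fails at once if the hook and the station press on each other with more than 15 N (contact force between hook and station above 15 N).
It fails at once if the bottle, the bearing or the tape roll is moved more than 15 mm (distance of any of threadlock_mid, bearing_mid, tape_roll_mid from where it was at the start of the episode above 0.015 m).
It also fails if it takes over 72 s, if anything falls off the work surface, if the arm or the gripper's body presses on something with over 40 N, if the wrist force passes 120 N, or if a joint passes its speed limit or range.

## Working session

There is one attempt and no reset: what is moved stays moved. The work goes in short steps, Python scripts to look and compute and a tool call to move; the robot and the scene stay as the last step left them, time stands still between calls to the robot, and variables do not carry over. Pictures are saved under pics/ and viewed, about 8 in all and at most 12, crops included, and the job is handed in when it is done.

Besides the shell and the picture viewer there is one more tool, called after "Call:" as name(argument=value, ...) on one line, values as JSON. play_rows: Moves the arm, as the interface text tells. Its arguments: {"type":"object","properties":{"motion":{"type":"array","items":{"type":"array","items":{"type":"array","items":{"type":"number"}}}}},"required":["motion"]}

```bash
mkdir -p pics
cat > h.py <<'E'
import numpy as np, cv2
from rig import manip, vision, job
def grab(n):
    c=vision.calibration(n); p,d=vision.read_camera(n); return p,d,c
def pts(d,c):
    h,w=d.shape; v,u=np.mgrid[:h,:w]
    x=cv2.undistortPoints(np.stack([u,v],-1).reshape(-1,1,2).astype(np.float64),np.array([[c['fx'],0,c['cx']],[0,c['fy'],c['cy']],[0,0,1.]]),np.array([c['k1'],0,0,0,0.])).reshape(h,w,2)
    P=np.dstack([x*d[...,None],d])
    R=cv2.Rodrigues(np.array(c['rvec'],float))[0]
    W=(P-np.array(c['tvec'],float).ravel())@R
    W[d==0]=np.nan
    return W
E
python3 - <<'E'
from h import *
s=manip.read_state(); print({k:np.round(v,3).tolist() for k,v in s.items()})
ims=[]
for n in ("top","side"):
    p,d,c=grab(n); np.savez(f'{n}.npz',p=p,d=d,W=pts(d,c)); print(n,c)
    cv2.imwrite(f'pics/{n}0.png',cv2.resize(p[...,::-1],(768,576),interpolation=cv2.INTER_CUBIC))
E
```

```text
{'time': 0.0, 'qpos': [1.083, 0.412, -0.013, 1.597, 0.006, 1.134, -0.082], 'dq': [-0.0, 0.0, 0.001, 0.001, 0.0, 0.001, -0.002], 'joint_torque': [0.0, -58.796, 0.642, -29.108, -0.054, 0.018, 0.0], 'position': [254.485, -570.292, 221.827], 'orientation': [-3.071, -0.654, 0.001], 'wrist_force': [0.011, -0.668, -0.382], 'torque': [0.006, -0.012, 0.054], 'gripper_width': 87.494}
top {'fx': 351.1848970128212, 'fy': 351.1848970128212, 'cx': 260.0187106178106, 'cy': 188.0970246633973, 'k1': 0.036060600886414884, 'rvec': array([ 2.15235178, -2.16734837,  0.08366554]), 'tvec': array([ 35.76862576, 535.54240011, 862.96840429])}
side {'fx': 431.2264544313143, 'fy': 431.2264544313143, 'cx': 263.3345541526877, 'cy': 192.34980421151178, 'k1': -0.10066360574996981, 'rvec': array([ 0.59501386, -2.56654974,  1.30283828]), 'tvec': array([495.89138876, 187.95239352, 829.51406597])}
```

View pics/top0.png

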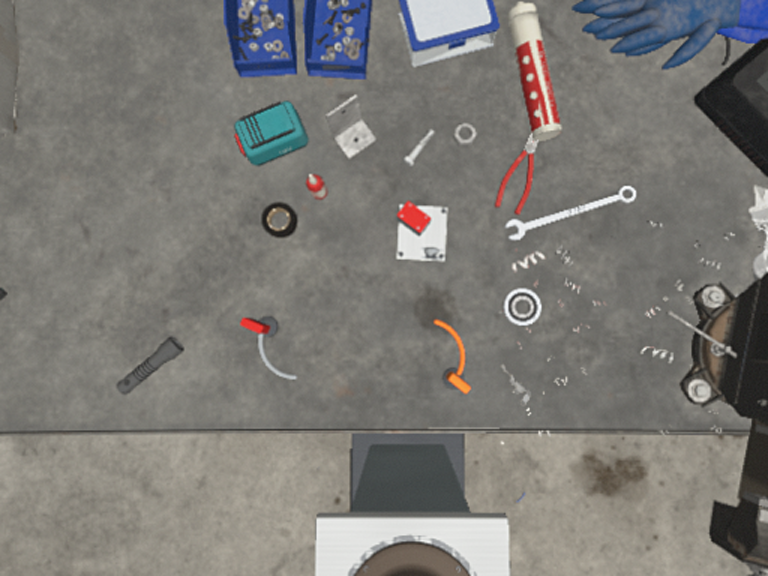

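View pics/side0.png

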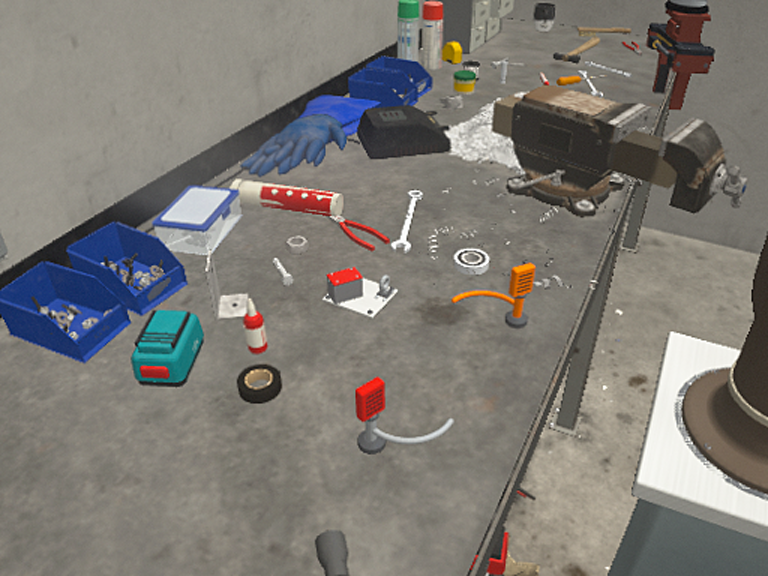

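Top view: red-handled hook at (255,326) with its foot at (268,326) and a grey arc. The orange look-alike is at (458,382). The station plate is at (422,232) with its red roof at (413,216) and the eye at about (431,252). Bottle (316,186), tape (279,219), bearing (522,307). The red hook is the one meant; I'll measure it and confirm it in an enlarged crop.

Run:
```python
from h import *
z=np.load('top.npz'); p,W=z['p'],z['W']; 
def box(x0,x1,y0,y1):
    m=np.zeros(p.shape[:2],bool); m[int(y0/1.5):int(y1/1.5),int(x0/1.5):int(x1/1.5)]=1; return m
hs=cv2.cvtColor(p,cv2.COLOR_RGB2HSV); Z=W[...,2]
print('bench z',np.nanmedian(Z[box(300,380,270,320)]))
red=(hs[...,1]>150)&((hs[...,0]<8)|(hs[...,0]>172))
def rect(m,n):
    P=W[m&~np.isnan(Z)]; r=cv2.minAreaRect(P[:,:2].astype(np.float32)); print(n,len(P),np.round(P.mean(0),1),'rect',np.round(r[0],1),np.round(r[1],1),round(r[2],1),'z',np.round(np.percentile(P[:,2],[5,50,95]),1)); return P
H=box(225,310,300,400)
rect(H&red&(Z>85),'handle'); 
A=rect(H&~red&(Z>15)&(Z<45),'arc+')
# circle fit for arc at points z>24
from scipy.optimize import least_squares
P=A[A[:,2]>22]
f=least_squares(lambda q:np.hypot(P[:,0]-q[0],P[:,1]-q[1])-60,P[:,:2].mean(0)+[20,-40],loss='soft_l1'); print('arc centre',f.x,np.std(f.fun))
S=box(390,455,195,270)
rect(S&red&(Z>30),'roof')
rect(S&(Z>3)&(Z<12)&(hs[...,1]<60)&(hs[...,2]>150),'plate')
rect(S&~red&(Z>20),'eye?')
for n,b in dict(bottle=(300,332,165,205),tape=(258,302,198,242),bearing=(500,546,285,330)).items(): rect(box(*b)&(Z>9),n)
a=cv2.resize(p[190:270,145:215],None,fx=5,fy=5,interpolation=cv2.INTER_CUBIC);b=cv2.resize(p[125:205,255:325],None,fx=5,fy=5,interpolation=cv2.INTER_CUBIC)
cv2.imwrite('pics/crop1.png',np.hstack([a,b])[...,::-1])
```

```text
bench z -1.0463578982345434
handle 99 [464.  243.  101.1] rect [463.9 244.5] [34.7 12.8] 65.8 z [ 90.4 102.4 104.7]
arc+ 140 [407.4 230.6  32. ] rect [415.5 230.3] [105.   35.2] 30.3 z [28.4 32.4 35. ]
arc centre [439.52297901 189.925054  ] 2.1871411518623507
roof 214 [644.   -7.7  44.5] rect [644.7  -8.1] [47.4 31.8] 52.5 z [42.3 44.4 47. ]
plate 685 [617.5 -27.8   5.3] rect [624.  -22.9] [85.2 96.1] 86.3 z [3.3 5.  8.1]
eye? 108 [619.8 -20.7  37.3] rect [624.6 -23.7] [96.9 42.7] 37.0 z [23.3 40.3 45.9]
bottle 167 [696.9 155.5  51.5] rect [700.  157.5] [26.3 28.2] 88.1 z [16.  57.7 81.7]
tape 316 [648.6 226.7  16.9] rect [649.8 226.9] [61.5 57.6] 1.7 z [12.9 17.  19.7]
bearing 404 [ 493.3 -190.6   14.3] rect [ 493.3 -190.9] [61.5 61.2] 65.7 z [11.4 14.4 17.2]
```

View pics/crop1.png

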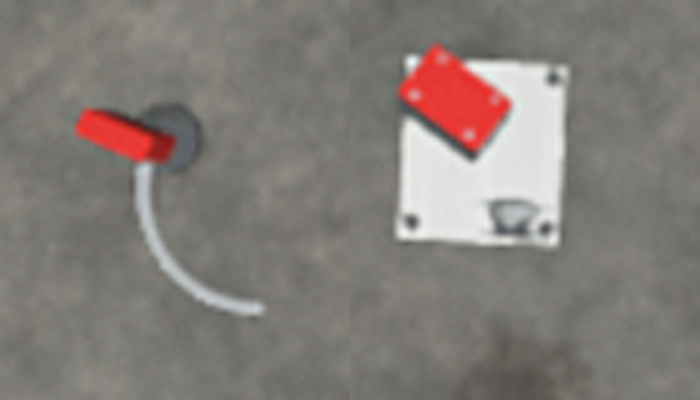

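Crop confirms: left, the red-handled hook (foot at (170,135), grey arc to (262,308)). Right, the station with its eye at (513,215) and its x axis pointing up in the picture. Next I check the wrist camera offset so I can look at the eye from close by.

Run:
```python
from h import *
s=manip.read_state(); c=vision.calibration('wrist'); R=cv2.Rodrigues(c['rvec'])[0]
cam=-R.T@c['tvec'].ravel(); T=cv2.Rodrigues(np.array(s['orientation']))[0]
print(c['fx'],cam,'in tool',T.T@(cam-s['position']),'axis in tool',T.T@R.T,'tool',T)
```

```text
321.95123137372906 [ 324.63028286 -539.78195571  383.96521719] in tool [  76.46198494    0.45931835 -162.07067811] axis in tool [[-3.50629652e-04 -9.59854219e-01 -2.80499117e-01]
 [ 9.99999909e-01 -4.04224784e-04  1.33216977e-04]
 [-2.41253572e-04 -2.80499045e-01  9.59854274e-01]] tool [[ 9.13149796e-01  4.07623568e-01 -6.90464695e-04]
 [ 4.07624139e-01 -9.13148887e-01  1.29281287e-03]
 [-1.03516074e-04 -1.46198189e-03 -9.99998926e-01]]
```

Call:
play_rows(motion=[[[0,0,3.5,0,0,0,1],[1,1.5,7,0,0,0,1],[3,4,9,0,0,0,1],[5,7,10,0,0,0,1],[7,10,10,0,0,0,1]]])

```text
time: 0.52
position: [325.7, -470.6, 325.2]
orientation: [3.069, 0.652, 0.003]
wrist_force: [-0.0, -0.7, -0.2]
gripper_width: 87.7
```

Call:
play_rows(motion=[[[2,3.3,0,0,0,0,1],[4,6.6,0,0,0,0,1],[6,9.9,0,0,0,0,1],[8,13.2,0,0,0,0,1],[10,16.5,0,0,0,0,1]]])

```text
time: 0.93
position: [425.1, -303.9, 322.5]
orientation: [-3.073, -0.654, 0.001]
wrist_force: [-0.4, -0.1, -0.0]
gripper_width: 87.8
```

Call:
play_rows(motion=[[[2,3,-1,0,0,0,1],[4,6,-2,0,0,0,1],[6,9,-4,0,0,0,1],[8,12,-6,0,0,0,1],[10,15,-8,0,0,0,1]]])

```text
time: 1.35
position: [525.2, -154.2, 241.9]
orientation: [3.073, 0.654, 0.0]
wrist_force: [0.7, -1.0, 1.4]
gripper_width: 87.7
```

Call:
play_rows(motion=[[[2,3,-3,0,0,0,1],[4,6,-6,0,0,0,1],[6,9,-9,0,0,0,1],[7.5,12,-11,0,0,0,1],[7.5,12,-12,0,0,0,1]]])

```text
time: 1.77
position: [600.5, -29.6, 120.1]
orientation: [-3.068, -0.662, 0.001]
wrist_force: [-0.3, -0.1, 0.2]
gripper_width: 87.8
```

Call:
play_rows(motion=[[[0,0,0,0,0,0,1],[0,0,0,0,0,0,1],[0,0,0,0,0,0,1]]])

```text
time: 2.02
position: [599.7, -37.1, 123.2]
orientation: [3.072, 0.652, -0.0]
wrist_force: [-0.6, -0.7, 0.2]
gripper_width: 87.7
```

Run:
```python
from h import *
ps=[];ds=[]
for i in range(6):
    p,d,c=grab('wrist'); ps.append(p);ds.append(d)
p=np.mean(ps,0).astype(np.uint8); d=np.median(ds,0); W=pts(d,c); np.savez('w1.npz',p=p,d=d,W=W)
c={k:np.array(v) for k,v in c.items()}; np.savez('w1c.npz',**c)
cv2.imwrite('pics/w1.png',cv2.resize(p[...,::-1],(768,576),interpolation=cv2.INTER_CUBIC))
hs=cv2.cvtColor(p,cv2.COLOR_RGB2HSV); Z=W[...,2]
ok=(abs(W[...,0]-620)<90)&(abs(W[...,1]+10)<90)
red=(hs[...,1]>140)&((hs[...,0]<8)|(hs[...,0]>172))
def rect(m,n):
    P=W[m]; r=cv2.minAreaRect(P[:,:2].astype(np.float32)); print(n,len(P),np.round(P.mean(0),1),'rect',np.round(r[0],1),np.round(r[1],1),round(r[2],1),np.round(np.percentile(P[:,2],[5,50,95]),1));return P
rect(ok&red&(Z>35)&(Z<55),'roof')
m=ok&(Z>1.5)&(Z<12)&(hs[...,2]>120)&(hs[...,1]<70); m=cv2.morphologyEx(m.astype(np.uint8),cv2.MORPH_OPEN,np.ones((5,5)))>0
rect(m,'plate')
e=ok&~red&(Z>36)&(Z<50)&(W[...,0]<605); rect(e,'ring top')
```

```text
roof 2680 [647.4  -8.1  46. ] rect [646.9  -8.5] [49.1 31.1] 53.1 [45.5 46.  46.6]
plate 6474 [626.2 -27.3   6. ] rect [626.5 -23.4] [84.9 97.2] 86.2 [5.3 6.  6.7]
ring top 256 [590.8 -37.1  40.7] rect [590.  -37.5] [23.7  7.6] 86.1 [36.8 41.  43.2]
```

View pics/w1.png

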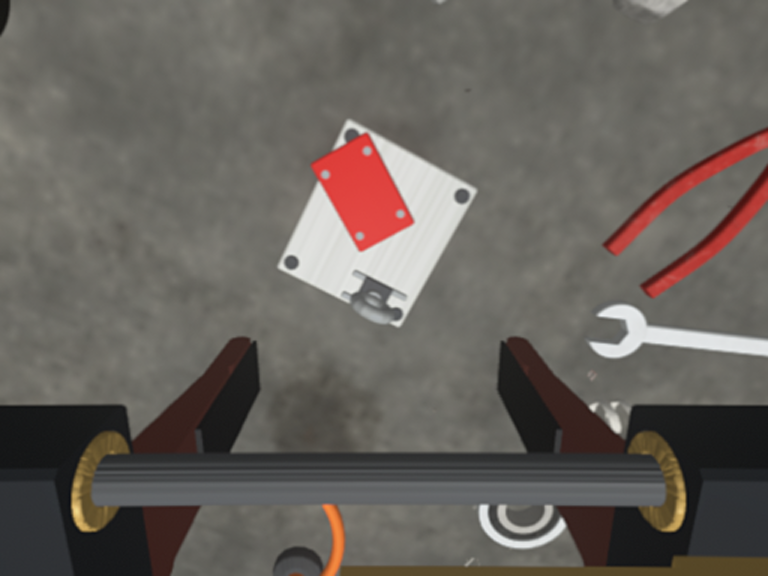

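The wrist view shows the station sharply: plate corners at (350,122), (475,190), (402,325), (280,268), ring at about (375,305), roof at (362,190). From it, the station yaw is about -3.8° and its origin about (589.4,-39.0). The ring is offset about +1.5 mm in y. Next, a look at the hook from above at grasp yaw.

Call:
play_rows(motion=[[[-2,3,3,0,0,5,1],[-4.5,6,6,0,0,11,1],[-7,9,6.2,0,0,17,1],[-9.5,12,6.2,0,0,23,1],[-12,15,6.2,0,0,29,1]]])

```text
time: 2.73
position: [481.1, 112.7, 186.1]
orientation: [2.807, 1.408, 0.004]
wrist_force: [0.6, 1.7, -0.5]
gripper_width: 87.9
```

Call:
play_rows(motion=[[[-2,3,0,0,0,5,1],[-4,6,0,0,0,10,1],[-6,8.5,0,0,0,12.5,1],[-6,8.5,0,0,0,12.5,1],[-6,8.5,0,0,0,12.5,1]]])

```text
time: 3.15
position: [421.1, 197.9, 185.3]
orientation: [2.638, 1.704, 0.002]
wrist_force: [0.4, -0.4, -0.1]
gripper_width: 87.8
```

Call:
play_rows(motion=[[[0,0,0,0,0,0,1],[0,0,0,0,0,0,1],[0,0,0,0,0,0,1]]])

```text
time: 3.4
position: [422.5, 195.6, 184.6]
orientation: [2.644, 1.697, -0.0]
wrist_force: [0.6, -0.7, 0.2]
gripper_width: 88.0
```

```bash
cat >> h.py <<'E'
from scipy.optimize import least_squares
def avg(n,k=6):
    s=manip.read_state(); ps=[];ds=[]
    for i in range(k):
        p,d,c=grab(n); ps.append(p);ds.append(d)
    p=np.mean(ps,0).astype(np.uint8); return s,p,pts(np.median(ds,0),c),c
def rect(P,n):
    r=cv2.minAreaRect(P[:,:2].astype(np.float32)); print(n,len(P),np.round(P.mean(0),1),'rect',np.round(r[0],2),np.round(r[1],1),round(r[2],2),np.round(np.percentile(P[:,2],[5,50,95]),1))
def torus(P,yaw,c0):
    # ring: axis along station x; solve centre x,y (z=30)
    e=np.array([np.cos(yaw),np.sin(yaw)]);n=np.array([-e[1],e[0]])
    def f(q):
        D=P[:,:2]-q; a=D@e; b=np.hypot(D@n,P[:,2]-30); return np.hypot(a,b-9.5)-4
    r=least_squares(f,c0,loss='soft_l1',f_scale=.5); print('ring',r.x,'rms',np.sqrt(np.mean(r.fun**2)),len(P)); return r.x
def redm(p):
    h=cv2.cvtColor(p,cv2.COLOR_RGB2HSV); return (h[...,1]>140)&((h[...,0]<8)|(h[...,0]>172)),h
E
python3 - <<'E'
from h import *
z=np.load('w1.npz');W=z['W'];p=z['p'];red,_=redm(p);Z=W[...,2]
m=(np.hypot(W[...,0]-590,W[...,1]+37.5)<22)&(Z>26)&(Z<46)&~red
torus(W[m],np.radians(-3.8),[590,-38])
s,p,W,c=avg('wrist'); np.savez('w2.npz',p=p,W=W); print(s['position'],s['orientation'])
cv2.imwrite('pics/w2.png',cv2.resize(p[...,::-1],(768,576),interpolation=cv2.INTER_CUBIC))
red,h=redm(p);Z=W[...,2]
near=(np.hypot(W[...,0]-430,W[...,1]-215)<95)
rect(W[near&red&(Z>100)&(Z<108)],'handle top')
A=W[near&~red&(Z>27)&(Z<37)&(h[...,1]<60)]
def f(q):
    return np.hypot(np.hypot(A[:,0]-q[0],A[:,1]-q[1])-60,A[:,2]-30)-4
r=least_squares(f,[440,190],loss='soft_l1',f_scale=.5); print('arc c',r.x,np.sqrt(np.mean(r.fun**2)),len(A))
th=np.degrees(np.arctan2(*(A[:,:2]-r.x).T[::-1]))%360; print('arc angles',np.percentile(th,[0.3,50,99.7]))
print('bench',np.nanmedian(Z[:60,200:300]))
E
```

```text
ring [589.72144691 -37.84893519] rms 0.24042486686692155 341
[422.53636383 195.64519547 184.58226433] [ 2.64362064e+00  1.69680325e+00 -1.32534593e-04]
handle top 874 [464.9 245.3 103.7] rect [464.67 245.01] [34.6 13.9] 65.36 [102.5 103.8 104.5]
arc c [440.56598778 189.5727035 ] 0.3472379120813201 897
arc angles [ 74.70972361 124.0258539  180.58471166]
bench 0.061603559694719395
```

View pics/w2.png

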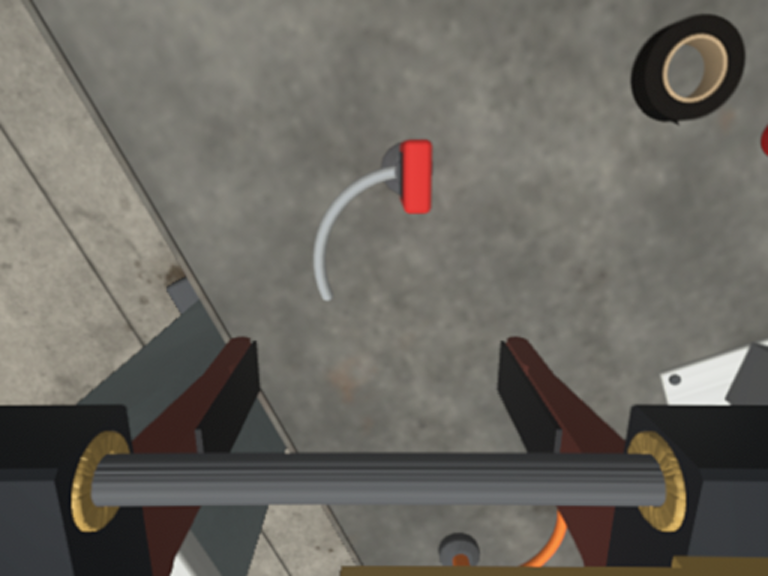

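The wrist view shows the red handle at (417,177), the arc running to the tip at (325,297), and no obstacles round it. Sizes agree (34.6x13.9 top, arc fit rms 0.35 mm, handle-to-arc-centre 60.4 mm). Now I move above the handle.

Call:
play_rows(motion=[[[1.5,1.7,-1,0,0,0,1],[3,3.5,-2,0,0,0,1],[4.2,4.9,-4,0,0,0,1],[4.2,4.9,-5,0,0,0,1],[4.2,4.9,-5,0,0,0,1]]])

```text
time: 4.12
position: [462.4, 245.5, 132.1]
orientation: [-2.64, -1.701, 0.007]
wrist_force: [-0.7, -0.2, -0.3]
gripper_width: 87.5
```

Call:
play_rows(motion=[[[0,0,0,0,0,0,1],[0,0,0,0,0,0,1],[0,0,0,0,0,0,1],[0,0,0,0,0,0,1],[0,0,0,0,0,0,1]]])

```text
time: 4.53
position: [464.0, 245.6, 135.4]
orientation: [2.641, 1.7, 0.002]
wrist_force: [0.7, -0.8, -0.2]
gripper_width: 88.0
```

Run:
```python
from h import *
for i in range(4):
    s=manip.read_state(); print(s['time'],s['position'],s['orientation'],s['wrist_force'],s['dq'].round(4) if hasattr(s['dq'],'round') else s['dq']); grab('wrist')
```

```text
4.5333 [463.97083775 245.6277176  135.44717412] [2.64133224e+00 1.69977416e+00 1.94393159e-03] [ 0.67588782 -0.75178224 -0.18411681] [-0.0049  0.0065  0.0001 -0.0001  0.0018 -0.0013  0.0001]
4.5833 [463.97528316 245.66436676 135.31720669] [2.64139743e+00 1.69985642e+00 1.70856427e-03] [-0.26181002 -0.11685037 -0.23102401] [-0.002   0.005  -0.0004 -0.0013  0.0005 -0.0016 -0.0005]
4.6333 [463.87250829 245.69005099 135.13728346] [2.64132798e+00 1.70011872e+00 1.19191672e-03] [-0.25828849 -0.06315891 -0.19806208] [-0.0027  0.0053  0.0011  0.0005  0.0027  0.0002 -0.0006]
4.6833 [463.85765476 245.76176304 135.02840124] [2.64133720e+00 1.70030193e+00 1.01429386e-03] [-1.39830234 -0.2127206   0.09160438] [-0.0023  0.0057  0.0002 -0.0008 -0.0015 -0.0022 -0.001 ]
```

Call:
play_rows(motion=[[[0.3,-0.3,-1,0,0,0,1],[0.3,-0.3,-2.5,0,0,0,1],[0.3,-0.3,-4,0,0,0,1],[0.3,-0.3,-5.5,0,0,0,1],[0.3,-0.3,-6.5,0,0,0,1]]])

```text
time: 5.15
position: [466.2, 242.1, 67.6]
orientation: [-2.641, -1.7, 0.003]
wrist_force: [-0.7, -0.5, -0.1]
gripper_width: 87.6
```

Call:
play_rows(motion=[[[0,0,-0.4,0,0,0,1],[0,0,-0.7,0,0,0,1],[0,0,-0.8,0,0,0,1],[0,0,-0.8,0,0,0,1],[0,0,-0.8,0,0,0,1]]])

```text
time: 5.57
position: [467.1, 243.1, 62.2]
orientation: [2.641, 1.701, 0.002]
wrist_force: [-0.6, 0.1, 0.1]
gripper_width: 88.0
```

Call:
play_rows(motion=[[[0,0,0,0,0,0,1],[0,0,0,0,0,0,1],[0,0,0,0,0,0,1],[0,0,0,0,0,0,1],[0,0,0,0,0,0,1]]])

```text
time: 5.98
position: [466.8, 242.9, 61.8]
orientation: [2.641, 1.701, 0.0]
wrist_force: [-0.1, 0.7, -0.5]
gripper_width: 87.9
```

Call:
play_rows(motion=[[[0,0,0,0,0,0,1],[0,0,0,0,0,0,0],[0,0,0,0,0,0,-0.4],[0,0,0,0,0,0,-0.6],[0,0,0,0,0,0,-1]]])

```text
time: 6.4
position: [466.7, 242.9, 61.6]
orientation: [2.641, 1.701, -0.0]
wrist_force: [-0.2, 0.1, 0.7]
gripper_width: 65.0
```

Call:
play_rows(motion=[[[0,0,0,0,0,0,-1],[0,0,0,0,0,0,-1],[0,0,0,0,0,0,-1],[0,0,0,0,0,0,-1],[0,0,0,0,0,0,-1]]])

```text
time: 6.82
position: [466.7, 242.9, 61.6]
orientation: [2.641, 1.701, 0.0]
wrist_force: [-0.0, -0.7, 1.0]
gripper_width: 31.2
```

Call:
play_rows(motion=[[[0,0,0,0,0,0,-1],[0,0,0,0,0,0,-1],[0,0,0,0,0,0,-1],[0,0,0,0,0,0,-1],[0,0,0,0,0,0,-1]]])

```text
time: 7.23
position: [466.5, 242.8, 61.5]
orientation: [-2.641, -1.701, 0.001]
wrist_force: [-0.3, -0.4, -1.7]
gripper_width: 13.9
```

Run:
```python
from h import *
s,p,W,c=avg('wrist',4); print(s); np.savez('w3.npz',p=p,W=W)
cv2.imwrite('pics/w3.png',cv2.resize(p[...,::-1],(640,480),interpolation=cv2.INTER_CUBIC))
s,p,W,c=avg('top',4); np.savez('t3.npz',p=p,W=W)
red,h=redm(p);Z=W[...,2]
near=(np.hypot(W[...,0]-430,W[...,1]-215)<95)
A=W[near&~red&(Z>22)&(Z<42)&(h[...,1]<60)]
print(len(A),A.mean(0))
r=least_squares(lambda q:np.hypot(np.hypot(A[:,0]-q[0],A[:,1]-q[1])-60,0*A[:,2]),[440,190],loss='soft_l1'); print('arc c',r.x,np.sqrt(np.mean(r.fun**2)))
```

```text
{'time': 7.2333, 'qpos': array([-0.15151907,  0.50769074, -0.54018747,  1.9613641 ,  0.36733122,
        0.76987817, -1.3305272 ]), 'dq': array([-7.24909377e-04, -3.37463720e-04,  4.58629548e-04, -5.51484161e-05,
        8.22582518e-04,  1.57261533e-03,  6.18712624e-04]), 'joint_torque': array([ 1.07805461e-01, -5.41945446e+01, -6.64358631e+00, -2.15070695e+01,
        4.70145419e-02, -6.67120004e-02, -3.12976401e-03]), 'position': array([466.54095613, 242.78682045,  61.48431139]), 'orientation': array([-2.64136020e+00, -1.70075398e+00,  5.88895689e-04]), 'wrist_force': array([-0.32480687, -0.40187535, -1.7303062 ]), 'torque': array([ 0.03860449, -0.02683541,  0.01068689]), 'gripper_width': 13.890062767968017}
129 [401.91711772 227.3287556   32.24294977]
arc c [439.6583361  188.84896204] 2.3306548992934077
```

View pics/w3.png

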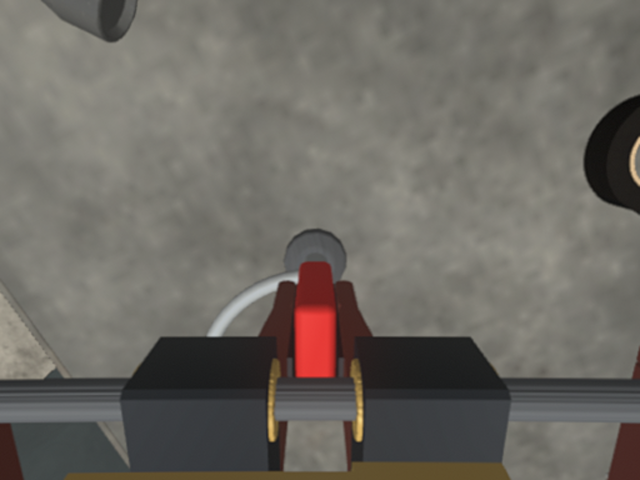

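The hook is gripped (13.9 mm, matching the 14 mm handle) and the post sits about 1 mm along tool +x from the TCP. I lift it and go to view the ring at insertion yaw.

Call:
play_rows(motion=[[[0,0,1,0,0,0,-1],[0,0,2.5,0,0,0,-1],[0,0,4.5,0,0,0,-1],[0,0,6.5,0,0,0,-1],[0,0,9,0,0,0,-1]]])

```text
time: 8.05
position: [466.0, 242.6, 152.5]
orientation: [-2.641, -1.701, 0.002]
wrist_force: [0.2, -0.4, -2.4]
gripper_width: 14.0
```

Call:
play_rows(motion=[[[1,-2,0,0,0,4,-1],[2,-4,0,0,0,8,-1],[3,-6,0,0,0,12.5,-1],[4,-8,0,0,0,17,-1],[5,-10,0,0,0,21.5,-1]]])

```text
time: 8.47
position: [517.1, 141.9, 152.5]
orientation: [2.273, 2.168, 0.001]
wrist_force: [0.1, -0.8, -2.2]
gripper_width: 13.8
```

Call:
play_rows(motion=[[[1,-2,0,0,0,4,-1],[2,-4,0,0,0,8,-1],[3,-6,0,0,0,12.5,-1],[4,-8,0,0,0,17,-1],[5,-10,0,0,0,21.5,-1]]])

```text
time: 8.88
position: [567.1, 41.8, 152.4]
orientation: [1.829, 2.554, 0.0]
wrist_force: [0.1, 0.7, -2.4]
gripper_width: 13.3
```

Call:
play_rows(motion=[[[1,-2,0,0,0,4,-1],[2,-4,0,0,0,8,-1],[3,-6.5,0,0,0,13,-1],[4,-8.5,0,0,0,17.5,-1],[4.5,-10.5,0,0,0,21.5,-1]]])

```text
time: 9.3
position: [612.6, -63.8, 152.3]
orientation: [1.322, 2.849, 0.0]
wrist_force: [0.0, 0.4, -3.4]
gripper_width: 13.8
```

Call:
play_rows(motion=[[[0,0,0,0,0,0,-1],[0,0,0,0,0,0,-1],[0,0,0,0,0,0,-1],[0,0,0,0,0,0,-1],[0,0,0,0,0,0,-1]]])

```text
time: 9.72
position: [611.6, -60.8, 152.1]
orientation: [1.324, 2.849, 0.0]
wrist_force: [0.7, 0.7, -3.1]
gripper_width: 13.8
```

Run:
```python
from h import *
s,p,W,c=avg('wrist',6); print(s['position'],s['orientation'],s['wrist_force'],s['torque'],s['qpos'],s['gripper_width']); np.savez('w4.npz',p=p,W=W)
cv2.imwrite('pics/w4.png',cv2.resize(p[...,::-1],(640,480),interpolation=cv2.INTER_CUBIC))
red,h=redm(p);Z=W[...,2]
ok=(abs(W[...,0]-620)<90)&(abs(W[...,1]+10)<90)
m=ok&(Z>1.5)&(Z<12)&(h[...,2]>120)&(h[...,1]<70); m=cv2.morphologyEx(m.astype(np.uint8),cv2.MORPH_OPEN,np.ones((5,5)))>0
rect(W[m],'plate'); rect(W[ok&red&(Z>35)&(Z<55)],'roof')
m=(np.hypot(W[...,0]-590,W[...,1]+37.5)<22)&(Z>26)&(Z<46)&~red
torus(W[m],np.radians(-3.8),[590,-38])
print('bench',np.nanmedian(Z[:60,200:300]))
s,p,W,c=avg('wrist',1)
```

```text
[611.5701278  -60.79196464 152.05620958] [1.32429282e+00 2.84863031e+00 4.92592133e-04] [ 0.72413346  0.68678407 -3.09194729] [-0.01166821 -0.14308957  0.02575571] [ 0.54076587  0.57250149 -0.74603473  1.66344609  0.43064806  1.07672845
  0.36639094] 13.766512922509483
plate 5221 [617.1 -24.1   6. ] rect [627.06 -24.5 ] [85.2 96.6] 86.32 [5.3 6.  6.8]
roof 2013 [646.   -9.   45.9] rect [646.49  -9.68] [49.6 31.7] 51.92 [45.3 46.  46.5]
ring [589.75104137 -39.28011689] rms 0.25896130143019697 267
bench -0.15454577257822824
```

View pics/w4.png

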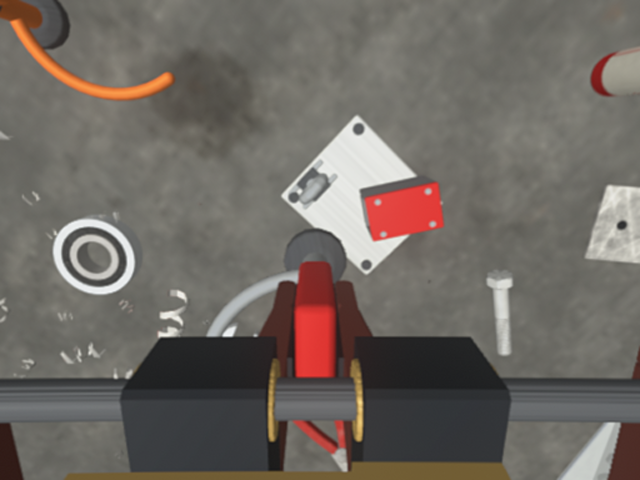

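The view shows the ring at (315,185), the roof at (402,210) and the hook in hand, with its foot at (316,258) and its arc to the left. Using the same images I measure the hook in the tool frame, so camera error cancels.

Run:
```python
from h import *
def tool(f,pos,ori):
    z=np.load(f);W=z['W'];T=cv2.Rodrigues(np.array(ori))[0]; return z['p'],(W-np.array(pos))@T
for f,pos,ori in (('w3.npz',[466.541,242.787,61.484],[-2.64136,-1.70075,.00059]),('w4.npz',[611.570,-60.792,152.056],[1.32429,2.84863,.00049])):
    p,Q=tool(f,pos,ori); red,h=redm(p)
    m=~red&(Q[...,2]>24)&(Q[...,2]<34)&(Q[...,0]<-2)&(Q[...,0]>-40)&(Q[...,1]<-9)&(Q[...,1]>-70)&(h[...,1]<60)
    # check sign of tool y as well
    m2=~red&(Q[...,2]>24)&(Q[...,2]<34)&(Q[...,0]<4)&(Q[...,0]>-60)&(abs(Q[...,1])>14)&(abs(Q[...,1])<70)
    A=Q[m2]; print(f,len(A),A.mean(0),A.min(0),A.max(0))
    sy=np.sign(np.median(A[:,1])); A=A[np.sign(A[:,1])==sy]
    for free in (0,1):
        fun=lambda q:np.hypot(np.hypot(A[:,0]-q[0],A[:,1]-q[1]*free)-60,A[:,2]-(q[2]))-4
        r=least_squares(fun,[-60,0,31],loss='soft_l1',f_scale=.5); print(free,r.x,np.sqrt(np.mean(r.fun**2)))
    F=Q[(Q[...,2]>45)&(Q[...,2]<66)&(np.hypot(Q[...,0]-1,Q[...,1])<24)]
    print('foot',len(F),np.percentile(F,[1,50,99],0).round(1).tolist())
    Ht=Q[red&(abs(Q[...,1])<10)&(Q[...,2]<0)]; print('handle red',np.percentile(Ht,[1,50,99],0).round(1).tolist())
```

```text
w3.npz 895 [-13.12706174 -36.95787201  28.50216411] [-32.74528536 -58.09289005  26.65261524] [  2.64548172 -14.01420715  32.6437932 ]
0 [-59.39426471  -0.52708361  31.48987184] 0.27229228764962005
1 [-59.64436192  -0.35746985  31.48733286] 0.264204726818057
foot 2289 [[-11.8, -22.7, 47.5], [9.6, 1.4, 54.4], [23.8, 22.7, 62.2]]
handle red [[-7.6, -7.2, -43.4], [11.8, -0.1, -41.8], [18.7, 7.3, -2.3]]
w4.npz 912 [-13.09388336 -37.82971619  28.75380732] [-33.51696526 -59.22330521  26.98143836] [  2.89285039 -14.0191934   32.7959647 ]
0 [-5.86929127e+01  1.14265145e-04  3.17653100e+01] 0.37807570704897997
1 [-59.79145458  -1.5552118   31.75369461] 0.23780860328032485
foot 1235 [[-9.8, -18.1, 46.5], [8.1, -0.5, 50.9], [17.8, 15.1, 59.6]]
handle red [[-8.1, -8.4, -43.7], [11.6, -1.2, -41.6], [18.5, 5.8, -2.4]]
```

```bash
cat > m.py <<'E'
from h import *
S=[];
for i in range(8):
    s=manip.read_state(); p,d,c=grab('wrist'); W=pts(d,c); T=cv2.Rodrigues(s['orientation'])[0]; Q=(W-s['position'])@T
    red,h=redm(p); Z=W[...,2]
    m2=~red&(Q[...,2]>24)&(Q[...,2]<34)&(Q[...,0]<4)&(Q[...,0]>-60)&(Q[...,1]<-14)&(Q[...,1]>-70); A=Q[m2]
    r=least_squares(lambda q:np.hypot(np.hypot(A[:,0]-q[0],A[:,1]-q[1])-60,A[:,2]-q[2])-4,[-60,0,31],loss='soft_l1',f_scale=.5).x
    Ht=np.percentile(Q[red&(abs(Q[...,1])<10)&(Q[...,2]<0)][:,1],[1,99])
    m=(np.hypot(W[...,0]-590,W[...,1]+38.5)<22)&(Z>26)&(Z<46)&~red
    e=np.array([np.cos(-.0655),np.sin(-.0655)]);n=np.array([-e[1],e[0]]);P=W[m]
    def f(q):
        D=P[:,:2]-q; return np.hypot(D@e,np.hypot(D@n,P[:,2]-30)-9.5)-4
    g=least_squares(f,[590,-38.5],loss='soft_l1',f_scale=.5).x
    o=s['orientation']; S.append(np.r_[s['position'],np.degrees(2*np.arctan2(o[1],o[0]))%360,r,Ht,g,s['wrist_force'],s['torque']])
S=np.array(S); np.set_printoptions(suppress=True,precision=2,linewidth=150)
for n,a,b in (('pos,yaw',0,4),('arc c tool',4,7),('handle y',7,9),('ring',9,11),('F',11,14),('tau',14,17)): print(n,S[0,a:b],S.mean(0)[a:b],S[-1,a:b])
E
python3 m.py
```

```text
pos,yaw [611.67 -61.91 151.65 130.07] [611.69 -62.09 151.62 130.06] [611.69 -62.18 151.59 130.05]
arc c tool [-59.17  -1.16  31.42] [-59.09  -1.08  31.42] [-59.17  -1.14  31.39]
handle y [-7.89  6.37] [-7.89  6.38] [-7.88  6.33]
ring [589.71 -38.78] [589.7  -38.83] [589.74 -38.88]
F [-0.63  0.17 -2.27] [ 0.21 -0.26 -2.59] [ 1.04 -0.65 -1.74]
tau [-0.03 -0.04  0.04] [-0.01 -0.11 -0.  ] [-0.02 -0.1  -0.01]
```

Call:
play_rows(motion=[[[-1.1,2.6,0,0,0,0,-1],[-2.2,5.2,0,0,0,0,-1],[-3.3,7.8,0,0,0,0,-1],[-4.5,10.4,0,0,0,0,-1],[-5.6,12.9,0,0,0,0,-1]]])

```text
time: 10.88
position: [555.0, 68.2, 151.7]
orientation: [1.326, 2.848, 0.0]
wrist_force: [-0.0, 0.2, -2.1]
gripper_width: 13.6
```

Call:
play_rows(motion=[[[0,0,-1,0,0,0,-1],[0,0,-2.5,0,0,0,-1],[0,0,-4,0,0,0,-1],[0,0,-5.5,0,0,0,-1],[0,0,-7,0,0,0,-1]]])

```text
time: 11.3
position: [555.9, 66.8, 81.1]
orientation: [1.326, 2.847, 0.0]
wrist_force: [-0.8, -1.1, -2.4]
gripper_width: 14.0
```

Call:
play_rows(motion=[[[0,0,-0.5,0,0,0,-1],[0,0,-1,0,0,0,-1],[0,0,-1.3,0,0,0,-1],[0,0,-1.5,0,0,0,-1],[0,0,-1.5,0,0,0,-1]]])

```text
time: 11.72
position: [555.9, 66.9, 66.8]
orientation: [1.326, 2.848, 0.0]
wrist_force: [-0.4, -1.0, -2.9]
gripper_width: 14.1
```

Call:
play_rows(motion=[[[0,0,0,0,0,0,-1],[0,0,0,0,0,0,-1],[0,0,0,0,0,0,-1],[0,0,0,0,0,0,-1],[0,0,0,0,0,0,-1]]])

```text
time: 12.13
position: [555.8, 66.9, 66.9]
orientation: [1.326, 2.848, 0.0]
wrist_force: [-0.5, -0.5, -2.0]
gripper_width: 13.6
```

```bash
cat > st.py <<'E'
from h import *
C=np.array([594.1,21.4]); np.set_printoptions(suppress=True,precision=2)
S=[]
for i in range(5):
    s=manip.read_state(); S.append(s); 
    if i<4: vision.read_camera('top')
o=s['orientation']; yaw=np.degrees(2*np.arctan2(o[1],o[0]))%360
u=np.array([np.cos(np.radians(yaw)),np.sin(np.radians(yaw))]); t=np.array([-u[1],u[0]])
p=s['position']; d=p[:2]-C-59*u
F=np.mean([s['wrist_force'] for s in S],0); M=np.mean([s['torque'] for s in S],0)
tilt=cv2.Rodrigues(o)[0][:2,2]
print('t',s['time'],'pos',p,'drift',p-S[0]['position'],'phi',round(yaw-150.25,2),'err radial,tang',d@u,d@t,'F',F,'F rad,tan',F[:2]@u,F[:2]@t,'M',M,'w',s['gripper_width'],'tilt',tilt*1000)
def plan(phi,z):
    th=np.radians(150.25+phi); g=C+59*np.array([np.cos(th),np.sin(th)]); return np.r_[(g-p[:2])/10,(z-p[2])/10,phi+150.25-yaw]
import sys
for a in sys.argv[1:]: print('to phi',a,plan(float(a),62.0))
E
python3 st.py -20 -16 -12 -8 -4 0 4
```

```text
t 12.3333 pos [555.74  66.87  66.67] drift [-0.08  0.02 -0.19] phi -20.2 err radial,tang 0.49094191512787266 0.09900739470090206 F [ 0.18 -0.34 -2.63] F rad,tan -0.37770370740933246 0.0859397455100242 M [ 0.02 -0.13 -0.01] w 13.857205650570549 tilt [0.07 0.03]
to phi -20 [ 0.02 -0.04 -0.47  0.2 ]
to phi -16 [-0.28 -0.32 -0.47  4.2 ]
to phi -12 [-0.57 -0.62 -0.47  8.2 ]
to phi -8 [-0.83 -0.94 -0.47 12.2 ]
to phi -4 [-1.07 -1.27 -0.47 16.2 ]
to phi 0 [-1.29 -1.62 -0.47 20.2 ]
to phi 4 [-1.48 -1.98 -0.47 24.2 ]
```

Call:
play_rows(motion=[[[0,0,-0.2,0,0,0,-1],[0,0,-0.47,0,0,0.2,-1],[-0.28,-0.32,-0.47,0,0,4.2,-1],[-0.57,-0.62,-0.47,0,0,8.2,-1],[-0.7,-0.77,-0.47,0,0,10.2,-1]]])

```text
time: 12.75
position: [548.3, 58.9, 61.5]
orientation: [-1.062, -2.956, 0.001]
wrist_force: [0.3, 0.2, -2.0]
gripper_width: 14.3
```

Call:
play_rows(motion=[[[0,0,0,0,0,0,-1],[0,0,0,0,0,0,-1],[0,0,0,0,0,0,-1],[0,0,0,0,0,0,-1],[0,0,0,0,0,0,-1]]])

```text
time: 13.17
position: [548.8, 59.4, 61.9]
orientation: [1.068, 2.954, 0.0]
wrist_force: [0.2, -0.3, -2.3]
gripper_width: 13.9
```

```bash
python3 st.py -8 -6 -4 -2 0 2 4
python3 - <<'E'
from h import *
s,p,W,c=avg('side',4)
R=cv2.Rodrigues(c['rvec'])[0]
q=cv2.projectPoints(np.array([[590.,-38,30]]),c['rvec'],c['tvec'],np.array([[c['fx'],0,c['cx']],[0,c['fy'],c['cy']],[0,0,1.]]),np.array([c['k1'],0,0,0,0.]))[0].ravel().astype(int)
print(q); a=p[q[1]-40:q[1]+40,q[0]-50:q[0]+60]; b=cv2.resize(a,None,fx=6,fy=6,interpolation=cv2.INTER_CUBIC)
cv2.imwrite('pics/s5.png',b[...,::-1])
E
```

```text
t 13.3667 pos [548.72  59.26  61.95] drift [-0.05 -0.1   0.03] phi -10.0 err radial,tang 0.1014480430706705 -0.08768820503773177 F [-0.22 -0.02 -2.59] F rad,tan 0.15845830840169597 0.16074451258901543 M [ 0.01 -0.13  0.  ] w 13.959954450619186 tilt [ 0.03 -0.02]
to phi -8 [-0.13 -0.17  0.01  2.  ]
to phi -6 [-0.25 -0.34  0.01  4.  ]
to phi -4 [-0.37 -0.51  0.01  6.  ]
to phi -2 [-0.48 -0.68  0.01  8.  ]
to phi 0 [-0.58 -0.86  0.01 10.  ]
to phi 2 [-0.68 -1.04  0.01 12.  ]
to phi 4 [-0.78 -1.22  0.01 14.  ]
[256 188]
```

View pics/s5.png

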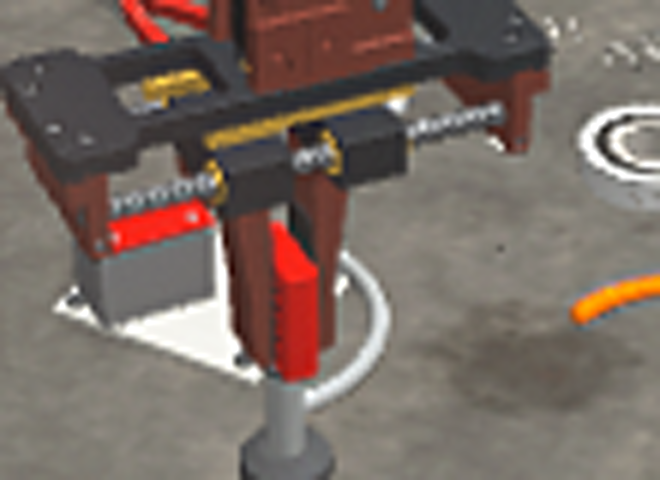

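The side crop shows the hook on its arc with the foot at (285,460), but the ring is hidden behind the fingers, so I continue by feel.

Call:
play_rows(motion=[[[-0.13,-0.17,0,0,0,2,-1],[-0.25,-0.34,0,0,0,4,-1],[-0.37,-0.51,0,0,0,6,-1],[-0.48,-0.68,0,0,0,8,-1],[-0.48,-0.68,0,0,0,8,-1]]])

```text
time: 13.98
position: [543.7, 51.9, 61.8]
orientation: [-0.858, -3.022, 0.001]
wrist_force: [-0.2, -0.7, -3.8]
gripper_width: 13.5
```

```bash
python3 st.py -2 0 2 4 6 8 10
```

```text
t 14.1833 pos [544.04  52.49  61.99] drift [0.33 0.62 0.16] phi -2.06 err radial,tang -0.06681899325834498 -0.03655964187719374 F [ 0.1  -0.3  -2.78] F rad,tan -0.23883327709018423 0.1999516558615873 M [ 0.05 -0.13  0.  ] w 13.683919384228656 tilt [0.19 0.15]
to phi -2 [-0.01 -0.    0.    0.06]
to phi 0 [-0.12 -0.18  0.    2.06]
to phi 2 [-0.22 -0.36  0.    4.06]
to phi 4 [-0.31 -0.55  0.    6.06]
to phi 6 [-0.39 -0.73  0.    8.06]
to phi 8 [-0.47 -0.92  0.   10.06]
to phi 10 [-0.55 -1.12  0.   12.06]
```

No resistance so far. Continuing to φ≈6.

Call:
play_rows(motion=[[[-0.12,-0.18,0,0,0,2.06,-1],[-0.22,-0.36,0,0,0,4.06,-1],[-0.31,-0.55,0,0,0,6.06,-1],[-0.39,-0.73,0,0,0,8.06,-1],[-0.39,-0.73,0,0,0,8.06,-1]]])

```text
time: 14.6
position: [539.9, 44.8, 61.9]
orientation: [-0.644, -3.075, 0.0]
wrist_force: [1.0, -0.2, -3.3]
gripper_width: 13.5
```

```bash
python3 st.py 6 8 10 12 14 16 18
```

```text
t 14.8 pos [540.13  45.27  61.98] drift [0.2  0.5  0.12] phi 6.0 err radial,tang 0.010602144301724277 -0.11698214250536947 F [ 0.21 -0.06 -2.92] F rad,tan -0.2155637273187405 -0.02842107431205544 M [ 0.04 -0.12  0.01] w 13.778694313781806 tilt [0.19 0.16]
to phi 6 [-0.   -0.01  0.   -0.  ]
to phi 8 [-0.08 -0.2   0.    2.  ]
to phi 10 [-0.16 -0.39  0.    4.  ]
to phi 12 [-0.22 -0.59  0.    6.  ]
to phi 14 [-0.28 -0.79  0.    8.  ]
to phi 16 [-0.33 -0.98  0.   10.  ]
to phi 18 [-0.38 -1.19  0.   12.  ]
```

Call:
play_rows(motion=[[[-0.08,-0.2,0,0,0,2,-1],[-0.16,-0.39,0,0,0,4,-1],[-0.22,-0.59,0,0,0,6,-1],[-0.28,-0.79,0,0,0,8,-1],[-0.33,-0.98,0,0,0,10,-1]]])

```text
time: 15.22
position: [536.8, 35.4, 62.0]
orientation: [0.373, 3.119, 0.0]
wrist_force: [-0.2, 1.1, -2.7]
gripper_width: 13.4
```

```bash
python3 st.py 16 18 20 22 24 26 28
```

```text
t 15.4167 pos [536.8   35.46  61.98] drift [ 0.02  0.03 -0.04] phi 15.97 err radial,tang 0.0011989766620420614 -0.004285438750078014 F [-0.07  0.07 -2.53] F rad,tan 0.08427836889778917 -0.051291896429652276 M [ 0.05 -0.13  0.03] w 14.093546815134374 tilt [0.13 0.24]
to phi 16 [-0.   -0.    0.    0.03]
to phi 18 [-0.05 -0.2   0.    2.03]
to phi 20 [-0.08 -0.41  0.    4.03]
to phi 22 [-0.12 -0.61  0.    6.03]
to phi 24 [-0.14 -0.81  0.    8.03]
to phi 26 [-0.16 -1.02  0.   10.03]
to phi 28 [-0.17 -1.23  0.   12.03]
```

Call:
play_rows(motion=[[[-0.05,-0.2,0,0,0,2.03,-1],[-0.08,-0.41,0,0,0,4.03,-1],[-0.12,-0.61,0,0,0,6.03,-1],[-0.14,-0.81,0,0,0,8.03,-1],[-0.16,-1.02,0,0,0,10.03,-1]]])

```text
time: 15.83
position: [535.2, 25.3, 62.0]
orientation: [0.099, 3.14, 0.0]
wrist_force: [-0.4, -0.3, -2.2]
gripper_width: 13.9
```

```bash
python3 st.py 26 28 30 32 34 36 38
```

```text
t 16.0333 pos [535.19  25.32  61.99] drift [ 0.   -0.   -0.02] phi 25.98 err radial,tang 0.0360610131879164 -0.037299510866566576 F [ 0.1  -0.34 -2.56] F rad,tan -0.12120855642207863 0.3339915289698998 M [ 0.08 -0.11  0.  ] w 14.162193675054201 tilt [0.12 0.24]
to phi 26 [ 0.   -0.01  0.    0.02]
to phi 28 [-0.01 -0.21  0.    2.02]
to phi 30 [-0.01 -0.42  0.    4.02]
to phi 32 [-0.   -0.62  0.    6.02]
to phi 34 [ 0.01 -0.83  0.    8.02]
to phi 36 [ 0.03 -1.03  0.   10.02]
to phi 38 [ 0.05 -1.24  0.   12.02]
```

Call:
play_rows(motion=[[[-0.01,-0.21,0,0,0,2.02,-1],[-0.01,-0.42,0,0,0,4.02,-1],[0,-0.62,0,0,0,6.02,-1],[0.01,-0.83,0,0,0,8.02,-1],[0.03,-1.03,0,0,0,10.02,-1]]])

```text
time: 16.45
position: [535.5, 15.0, 62.0]
orientation: [-0.175, 3.137, 0.0]
wrist_force: [0.3, 0.3, -2.5]
gripper_width: 14.0
```

```bash
python3 st.py 36 38 40 42 44 45 46
```

```text
t 16.65 pos [535.44  15.04  61.98] drift [-0.03  0.02 -0.04] phi 36.0 err radial,tang 0.0009083150281305822 -0.06643567609145817 F [-0.24  0.09 -2.51] F rad,tan 0.22550115036772667 -0.11165240433109518 M [ 0.08 -0.12  0.  ] w 13.69981885232189 tilt [0.08 0.24]
to phi 36 [ 0.   -0.01  0.   -0.  ]
to phi 38 [ 0.03 -0.21  0.    2.  ]
to phi 40 [ 0.06 -0.41  0.    4.  ]
to phi 42 [ 0.1  -0.62  0.    6.  ]
to phi 44 [ 0.15 -0.82  0.    8.  ]
to phi 45 [ 0.17 -0.92  0.    9.  ]
to phi 46 [ 0.2  -1.02  0.   10.  ]
```

Call:
play_rows(motion=[[[0.03,-0.21,0,0,0,2,-1],[0.06,-0.41,0,0,0,4,-1],[0.1,-0.62,0,0,0,6,-1],[0.15,-0.82,0,0,0,8,-1],[0.17,-0.92,0,0,0,9,-1]]])

```text
time: 17.07
position: [537.2, 5.6, 62.0]
orientation: [-0.42, 3.113, -0.0]
wrist_force: [0.1, -0.2, -2.7]
gripper_width: 13.8
```

```bash
python3 st.py 45 46 47 48 49 50
```

```text
t 17.2667 pos [537.08   5.82  61.97] drift [-0.12  0.23  0.02] phi 45.04 err radial,tang 0.11234036508549176 -0.007086491788684522 F [-0.4   0.36 -2.3 ] F rad,tan 0.2931900312703582 -0.45541793360265764 M [ 0.08 -0.16  0.01] w 13.989093223374717 tilt [0.01 0.17]
to phi 45 [ 0.01  0.01  0.   -0.04]
to phi 46 [ 0.04 -0.09  0.    0.96]
to phi 47 [ 0.07 -0.19  0.    1.96]
to phi 48 [ 0.1  -0.29  0.    2.96]
to phi 49 [ 0.13 -0.39  0.    3.96]
to phi 50 [ 0.17 -0.48  0.    4.96]
```

Call:
play_rows(motion=[[[0.04,-0.09,0,0,0,1,-1],[0.07,-0.19,0,0,0,2,-1],[0.1,-0.29,0,0,0,3,-1]]])

```text
time: 17.52
position: [538.1, 2.6, 62.0]
orientation: [-0.504, 3.101, -0.0]
wrist_force: [-0.6, -0.0, -2.2]
gripper_width: 13.5
```

```bash
python3 st.py 48 49 50 51
```

```text
t 17.7167 pos [538.08   2.61  61.9 ] drift [-0.06 -0.03 -0.08] phi 48.09 err radial,tang 0.08468547670387508 0.20808397491439512 F [-0.02  0.07 -2.48] F rad,tan -0.0033922856000612434 -0.07020175594284693 M [ 0.09 -0.14 -0.  ] w 14.046950255288106 tilt [-0.11  0.16]
to phi 48 [-0.    0.03  0.01 -0.09]
to phi 49 [ 0.03 -0.07  0.01  0.91]
to phi 50 [ 0.07 -0.16  0.01  1.91]
to phi 51 [ 0.1  -0.26  0.01  2.91]
```

Call:
play_rows(motion=[[[0.03,-0.07,0,0,0,0.9,-1],[0.07,-0.16,0,0,0,1.9,-1],[0.1,-0.26,0,0,0,2.9,-1]]])

```text
time: 17.97
position: [539.2, 0.0, 62.0]
orientation: [-0.583, 3.087, -0.0]
wrist_force: [0.3, -0.3, -2.2]
gripper_width: 14.0
```

```bash
python3 st.py 51 52 53 54
```

```text
t 18.1667 pos [539.11   0.04  61.91] drift [-0.05  0.03 -0.06] phi 51.0 err radial,tang -0.012176099648358515 -0.023047108345563047 F [ 0.39 -0.29 -2.27] F rad,tan -0.25621401626606033 0.4066401557550555 M [ 0.09 -0.11 -0.02] w 13.716162653691288 tilt [-0.06  0.2 ]
to phi 51 [-0.   -0.    0.01  0.  ]
to phi 52 [ 0.04 -0.1   0.01  1.  ]
to phi 53 [ 0.08 -0.19  0.01  2.  ]
to phi 54 [ 0.12 -0.29  0.01  3.  ]
```

Call:
play_rows(motion=[[[0.04,-0.1,0,0,0,1,-1],[0.08,-0.19,0,0,0,2,-1],[0.12,-0.29,0,0,0,3,-1]]])

```text
time: 18.42
position: [540.4, -2.9, 62.0]
orientation: [0.663, -3.071, 0.0]
wrist_force: [0.2, 0.5, -2.5]
gripper_width: 13.9
```

```bash
python3 st.py 54 55 56 57
```

```text
t 18.6167 pos [540.29  -2.87  61.9 ] drift [-0.06  0.04 -0.06] phi 54.0 err radial,tang 0.02421477060669646 0.026457734478357968 F [ 0.01 -0.2  -2.37] F rad,tan 0.0737043784224137 0.18916006157864826 M [ 0.12 -0.11  0.01] w 13.883858215519966 tilt [-0.12  0.15]
to phi 54 [0.   0.   0.01 0.  ]
to phi 55 [ 0.04 -0.09  0.01  1.  ]
to phi 56 [ 0.09 -0.18  0.01  2.  ]
to phi 57 [ 0.14 -0.27  0.01  3.  ]
```

Call:
play_rows(motion=[[[0.04,-0.09,0,0,0,1,-1],[0.09,-0.18,0,0,0,2,-1],[0.14,-0.27,0,0,0,3,-1]]])

```text
time: 18.87
position: [541.0, -6.2, 61.8]
orientation: [0.742, -3.051, 0.001]
wrist_force: [-4.1, -1.7, 0.1]
gripper_width: 13.8
```

```bash
python3 st.py 57 58 59 60
```

```text
t 19.0667 pos [541.17  -6.05  61.7 ] drift [ 0.14  0.2  -0.08] phi 56.97 err radial,tang 0.6189661056173547 0.19398808867677017 F [-3.14 -1.85 -0.92] F rad,tan 3.640807532465683 0.20232748617690802 M [-0.38  0.58 -0.21] w 13.608604665408691 tilt [-1.18 -0.62]
to phi 57 [0.05 0.04 0.03 0.03]
to phi 58 [ 0.1  -0.05  0.03  1.03]
to phi 59 [ 0.14 -0.14  0.03  2.03]
to phi 60 [ 0.2  -0.23  0.03  3.03]
```

Contact: about 3–4 N at φ≈57. Leaning further in small steps.

Call:
play_rows(motion=[[[0.04,-0.02,0,0,0,0.5,-1],[0.08,-0.06,0,0,0,1,-1],[0.08,-0.06,0,0,0,1,-1]]])

```text
time: 19.32
position: [541.7, -6.9, 61.7]
orientation: [0.767, -3.044, 0.001]
wrist_force: [-5.1, -2.9, -1.3]
gripper_width: 14.2
```

```bash
python3 st.py 57 58 59 60
```

```text
t 19.5167 pos [541.69  -6.82  61.66] drift [ 0.02  0.07 -0.01] phi 58.0 err radial,tang 0.5284024757849479 0.05736917732442262 F [-5.26 -3.27 -0.17] F rad,tan 6.1792361420530755 0.39333025620293294 M [-0.72  1.   -0.34] w 13.74147825717568 tilt [-1.8  -1.19]
to phi 57 [-0.    0.12  0.03 -1.  ]
to phi 58 [0.04 0.03 0.03 0.  ]
to phi 59 [ 0.09 -0.06  0.03  1.  ]
to phi 60 [ 0.14 -0.15  0.03  2.  ]
```

Call:
play_rows(motion=[[[0.04,-0.03,0,0,0,0.4,-1],[0.07,-0.06,0,0,0,0.8,-1],[0.07,-0.06,0,0,0,0.8,-1]]])

```text
time: 19.77
position: [542.0, -7.6, 61.7]
orientation: [0.787, -3.038, 0.001]
wrist_force: [-6.1, -3.5, 1.8]
gripper_width: 13.8
```

```bash
python3 st.py 58 59
```

```text
t 19.9667 pos [541.98  -7.55  61.64] drift [-0.01 -0.   -0.01] phi 58.79 err radial,tang 0.6220016788805253 0.013729567119313777 F [-6.66 -3.61  1.25] F rad,tan 7.57768391039057 -0.0798420774854362 M [-0.82  1.28 -0.41] w 14.148306030494934 tilt [-2.53 -1.56]
to phi 58 [ 0.01  0.1   0.04 -0.79]
to phi 59 [0.06 0.01 0.04 0.21]
```

The net force (7.6 N, purely along u, Mz −0.41 Nm) gives a 54 mm lever, which is exactly the tip's offset from the post. So the whole load is on the plunger at the tip. I hold there briefly, then back off.

Call:
play_rows(motion=[[[0.02,-0.01,0,0,0,0.2,-1],[0.02,-0.01,0,0,0,0.2,-1],[0.02,-0.01,0,0,0,0.2,-1],[0.02,-0.01,0,0,0,0.2,-1],[0.02,-0.01,0,0,0,0.2,-1]]])

```text
time: 20.38
position: [542.1, -7.7, 61.6]
orientation: [0.792, -3.037, 0.001]
wrist_force: [-6.6, -3.3, 2.1]
gripper_width: 13.7
```

Call:
play_rows(motion=[[[-0.04,0.04,0,0,0,-0.6,-1],[-0.1,0.09,0,0,0,-1.3,-1],[-0.17,0.13,0,0,0,-2,-1],[-0.19,0.17,0,0,0,-2.5,-1],[-0.19,0.17,0,0,0,-2.5,-1]]])

```text
time: 20.8
position: [541.9, -4.7, 62.0]
orientation: [-0.727, 3.055, 0.001]
wrist_force: [-1.1, -1.2, -3.2]
gripper_width: 14.0
```

```bash
python3 st.py 56 57
```

```text
t 21.0 pos [541.79  -4.89  62.04] drift [-0.06 -0.18 -0.  ] phi 56.54 err radial,tang -0.46077290012169336 -0.11010588205311626 F [-1.32 -0.66 -2.93] F rad,tan 1.4777116287091818 -0.0016947616188469504 M [-0.05  0.2  -0.05] w 13.808731785955334 tilt [0.52 0.38]
to phi 56 [-0.06  0.02 -0.   -0.54]
to phi 57 [-0.01 -0.07 -0.    0.46]
```

Call:
play_rows(motion=[[[-0.04,0.02,0,0,0,-0.4,-1],[-0.04,0.02,-0.03,0,0,-0.4,-1],[-0.04,0.02,-0.05,0,0,-0.4,-1],[-0.04,0.02,-0.05,0,0,-0.4,-1],[-0.04,0.02,-0.05,0,0,-0.4,-1]]])

```text
time: 21.42
position: [541.3, -4.8, 61.5]
orientation: [-0.717, 3.058, 0.0]
wrist_force: [-0.1, -0.1, -2.3]
gripper_width: 13.8
```

```bash
python3 st.py 56
```

```text
t 21.6167 pos [541.24  -4.87  61.5 ] drift [-0.04 -0.08 -0.02] phi 56.12 err radial,tang 0.02280937465358304 0.06258240096756049 F [ 0.19 -0.05 -2.3 ] F rad,tan -0.1523329018620126 0.12999847009133178 M [ 0.12 -0.16  0.01] w 14.011003884484422 tilt [0.26 0.13]
to phi 56 [-0.01  0.02  0.05 -0.12]
```

Call:
play_rows(motion=[[[0,0,-0.02,0,0,0,-1],[0,0,-0.04,0,0,0,-1],[0,0,-0.04,0,0,0,-1]]])

```text
time: 21.87
position: [541.3, -4.8, 61.5]
orientation: [-0.716, 3.058, -0.0]
wrist_force: [-1.9, 0.2, 3.8]
gripper_width: 13.9
```

```bash
python3 st.py 56
```

```text
t 22.0667 pos [541.25  -4.81  61.45] drift [-0.05 -0.03 -0.04] phi 56.11 err radial,tang -0.0073366987517430845 0.00981421184941022 F [-1.59 -0.34  5.22] F rad,tan 1.5730729505395824 -0.40573912083394076 M [ 0.01  0.43 -0.01] w 13.698253207442727 tilt [ 0.38 -0.12]
to phi 56 [-0.01  0.01  0.05 -0.11]
```

Call:
play_rows(motion=[[[0,0,0.02,0,0,0,-1],[0,0,0.02,0,0,0,-0.6],[0,0,0.02,0,0,0,-0.4],[0,0,0.02,0,0,0,-0.2],[0,0,0.02,0,0,0,0]]])

```text
time: 22.48
position: [541.1, -4.9, 61.1]
orientation: [0.716, -3.059, -0.0]
wrist_force: [0.3, 0.4, -0.2]
gripper_width: 34.0
```

Call:
play_rows(motion=[[[0,0,0,0,0,0,0],[0,0,0,0,0,0,0],[0,0,0,0,0,0,0]]])

```text
time: 22.73
position: [541.1, -4.9, 61.2]
orientation: [0.716, -3.059, -0.0]
wrist_force: [-0.6, -0.9, 1.1]
gripper_width: 43.4
```

```bash
python3 st.py 56
```

```text
t 22.9333 pos [541.08  -4.9   61.21] drift [-0.02  0.02  0.01] phi 56.11 err radial,tang 0.18341755242815566 0.018549298012414894 F [-0.24 -0.28  0.01] F rad,tan 0.3403628926737869 0.14428196617493386 M [ 0.09 -0.13  0.01] w 43.985930555354145 tilt [-0.07  0.09]
to phi 56 [ 0.01  0.02  0.08 -0.11]
```

Released. Rising straight up, then checking with the cameras.

Call:
play_rows(motion=[[[0,0,1,0,0,0,0],[0,0,3,0,0,0,0],[0,0,6,0,0,0,0],[0,0,9,0,0,0,0],[0,0,12,0,0,0,0]]])

```text
time: 23.35
position: [540.8, -4.5, 183.2]
orientation: [0.718, -3.058, -0.001]
wrist_force: [1.5, -1.2, 0.4]
gripper_width: 43.9
```

Call:
play_rows(motion=[[[-1,0,3,0,0,0,0],[-3,0,6,0,0,0,0],[-6,0,8,0,0,0,0],[-9,0,8,0,0,0,0],[-12,0,8,0,0,0,0]]])

```text
time: 23.77
position: [420.5, -4.0, 262.0]
orientation: [-0.718, 3.058, 0.0]
wrist_force: [-1.6, -0.3, 2.2]
gripper_width: 44.0
```

Call:
play_rows(motion=[[[-3,0,1,0,0,0,0],[-4,0,1,0,0,0,0],[-4,0,1,0,0,0,0],[-4,0,1,0,0,0,0],[-4,0,1,0,0,0,0]]])

```text
time: 24.18
position: [381.8, -5.9, 271.6]
orientation: [-0.712, 3.059, -0.003]
wrist_force: [-0.4, -0.8, 0.2]
gripper_width: 44.0
```

Run:
```python
from h import *
s=manip.read_state(); print(s['position'],s['wrist_force'])
s,ps,Ws,c=avg('side',4)
a=cv2.resize(ps[140:240,200:320],None,fx=5,fy=5,interpolation=cv2.INTER_CUBIC); cv2.imwrite('pics/s6.png',a[...,::-1])
s,p,W,c=avg('top',4); red,h=redm(p);Z=W[...,2]
n=(np.hypot(W[...,0]-541,W[...,1]+5)<35)
if (n&red&(Z>90)).sum()>5: rect(W[n&red&(Z>90)],'handle top')
for k,q in dict(bottle=(697,156,20),tape=(649.5,226.8,45),bearing=(493.3,-190.8,45)).items():
    m=(np.hypot(W[...,0]-q[0],W[...,1]-q[1])<q[2])&(Z>9); rect(W[m],k)
red,h=redm(ps); Z=Ws[...,2]; m=(np.hypot(Ws[...,0]-541,Ws[...,1]+5)<40)&red&(Z>50); H=Ws[m]; print('handle side',len(H),np.percentile(H,[2,50,98],0).round(1).tolist())
```

```text
[381.75779154  -5.85301163 271.64121373] [-0.42671487 -0.82158526  0.16261689]
handle top 89 [537.   -5.3 102.1] rect [537.18  -5.49] [35.4 13.1] 25.82 [ 98.8 102.8 104.3]
bottle 171 [696.9 155.4  51.1] rect [700.42 157.55] [26.4 29. ] 87.82 [12.4 57.7 82.7]
tape 317 [648.7 226.7  18.2] rect [649.46 226.83] [61.5 58.1] 5.04 [13.6 17.  18.5]
bearing 400 [ 493.2 -190.7   14.4] rect [ 493.45 -191.29] [60.2 61.1] 50.87 [12.3 14.5 16.1]
handle side 260 [[522.6, -9.8, 58.7], [536.7, 0.3, 87.7], [552.0, 8.8, 104.9]]
```

View pics/s6.png

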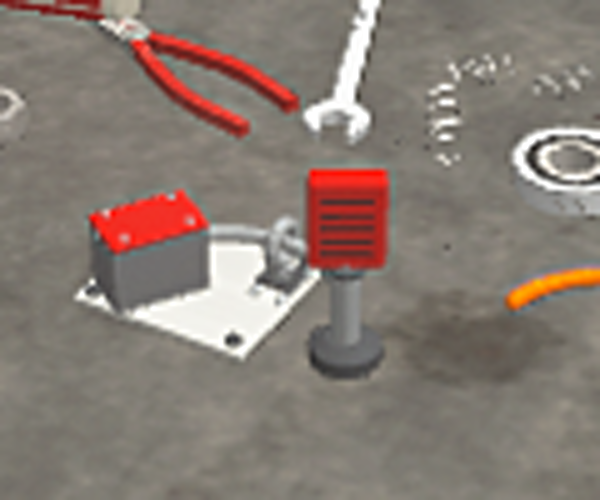

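The side crop shows the hook upright on its foot at (345,350), its arc passing through the ring at (288,245) and on into the housing at (210,235). The bystanders haven't moved (under 1 mm). Handing in.

```bash
python3 -c "
from rig import job; print(job.job_done())"
```

```text
the job is handed in; nothing more can be done
None
```

I gripped the hook by its red handle and threaded its arc through the eye without feeling any contact. I then swung it round until the tip met the plunger at about 56.6° past the eye. I leaned on it with about 7.6 N for over 0.5 s; the measured force and moment put that load at the tip. Then I backed off, set the foot down and let go. The job was handed in after about 24 s of the 72 s allowed.

- **Hook:** The last pictures show it upright on its foot, through the eye and into the housing. The handle top is at about 103 mm, as it should be. The tip inside the housing can't be seen; its place at the plunger is inferred from the arm's pose at release, about 0.5° short of where it first touched.
- **Robot and bystanders:** The gripper is well clear of everything. The bottle, bearing and tape roll moved by less than 1 mm.
- **Small disagreements:** The top camera puts the handle about 3 mm from where the arm released it, in line with that camera's offset. The sideways force during the press was lower than the frictionless estimate, which friction at the tip would explain.

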